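# Close up the spice rack: clamp the sliding end leg on its mark

## Robot

A 6-joint arm with a two-finger parallel gripper is mounted at the origin on a cart in front of the work surface, level with it; the furniture and walls round the work are solid. World frame = base frame: x ahead of the robot, y to its left, z up, the work surface at z = 0. Lengths are in m, angles in rad, forces in N, time in s.
With the tool pointing down it reaches from about 0.225 to 0.875 m from the base axis. Payload 3.4 kg.
Tool frame: the origin (TCP) lies midway between the tips of the shut fingers; the grasp point (between the pads) lies 19 mm behind it (arm.grip_point_offset is the distance from the TCP to the grasp point, in m); z points along the fingers, y is the line along which they close (so a half turn about z gives the same grasp; the last joint's range is limited). The gripper opens to 85 mm and grips with 20 to 120 N. Pads are 22 mm wide; open, the fingers measure 114 mm over their backs; the gripper's body (76 mm by 85 mm) begins 54 mm behind the grasp point. The pads swing forward as they close: fully open they stand 13 mm farther back than shut.
Start: joints at [-1.35, 0.276, 1.505, -0, 1.361, -0.121], TCP at [0.193, -0.542, 0.231] pointing down, gripper open.
Joint ranges: [-2.89, 2.89], [-0.75, 2.08], [0.22, 2.7], [-1.18, 4.32], [0.11, 2.71], [-2.7, 2.7]. Speed limits (rad/s): [2.57, 2.57, 3.14, 3.14, 3.14, 3.14].

## Interface

Orientations are given as a 3x3 rotation matrix whose columns are the frame's x, y, z axes.
In Python, from cell import arm gives the robot as it stands.
- The arm moves only by the tool shift_gripper, called after "Request:" as name(argument=value, ...) on one line, values as JSON. Schema: {"type":"object","properties":{"increments":{"type":"array","items":{"type":"number"},"minItems":4,"maxItems":20},"finger_gap":{"type":"number"},"grip_force":{"type":"number"},"only":{"type":"string"},"quiet":{"type":"boolean"},"lines":{"type":"string"}},"required":["increments"],"additionalProperties":false}. increments is one flat list of numbers that holds 1 to 5 rows one after another, with no inner brackets; each row has 4 numbers: dx, dy, dz in m, then a turn about the tool's z in rad; each row shifts and turns the commanded pose from where the row before left it, along the tool's axes as they then stand; what a row does not reach is not made up. A row lasts 1/10 s, in which the tool goes at most 0.05 m and 0.15 rad, less where a joint would pass 70% of its speed; a pose out of reach is approached as far as the arm can. finger_gap is the opening from 0.0 (shut) to 1.0 (fully open), set as the call begins (left out keeps the last). The fingers move at their own pace and stop on an object; grip_force is the grip in N (left out, the last holds). Time passes only in rows, so rows that do not move let the fingers close. The tool returns the time, the measured TCP pose, the force, the opening and the grip force at its end. only (a regular expression) keeps the lines of the reply that match it, lines (a string "A,B") keeps lines A to B, and quiet returns only ok. Input that does not fit is refused with a message, and nothing moves.
- arm.state(): the state, without advancing time (a new reading comes with each control period).
- arm.camera(name): name is "scene" or "side" or "wrist"; returns a dict with "img" (480x640x3 uint8, red, green, blue), "range_z" (480x640 float32, m along the optical axis (not along the pixel's ray), 0 where there is no reading), "fx", "fy", "cx", "cy" (pixels), "k1" (the pictures are not rectified: a ray, as slopes to the right and down, at radius r is drawn at 1 + k1 r^2 times it, then the intrinsics apply), "extrinsics" (4x4, takes a point from world to camera coordinates); the wrist camera has in their place "hand_eye" (4x4, takes a point from camera to tool coordinates, whose origin is the TCP and whose axes are the flange's). Camera axes: x right, y down, z forward; pixel columns grow to the right and rows downward; lengths in m; the calibration is good to about 2 mm. A picture is of the moment at which its call begins: read the wrist's pose just before it.
- arm.hand_in(): hands the job in; it is judged then, once.
The state is a dict: "time": time; "joints": joint angles; "qd": joint speeds; "tau": joint torques, N m; "tool_pos": TCP position; "ee_rot": TCP orientation; "ft_force": force on the tool from outside, world axes, zero at the start; "wrist_torque": the same for the moment, N m; "grip_width": opening from 0.0 (shut) to 1.0 (fully open); "finger_force": force on a finger pad.
Only numpy, scipy, OpenCV 4.12 (cv2) and the standard library are available. Lean on these libraries where they do the work, as an engineer would, in place of code of your own. Each camera call takes 0.05 s, during which the arm holds its last target. There are 200 camera calls.

## Task

Stand the loose spice jar upright on the rack's floor, in the empty bay next to the two jars already there, and let go of it. Then grip the upright red barrel of the cam lever and, with the lever still open, push the sliding end leg in against its light spring until its white pointer stands on the red mark. Hold the leg on the mark while you swing the lever fully closed, flat along the rack, and finish still gripping the barrel, with the leg on the mark and the lever shut; leave the salt shaker alone and knock no jar over.

Things in the scene. Friction and masses are not known exactly. Their poses are not given: they have to be found in the camera images.
- rack: Fixed extendable spice-jar rack, 317 mm long in y, 68 mm wide in x: wooden floor (top z = 20 mm), steel rails (inner faces x = -29 and +29, tops z = 45 mm), end panel at +y (inner face y = +165, top z = 102 mm). Origin: under the middle, at worktop level; x away from robot at yaw 0, y from sliding leg to fixed end. Jars at y = +141 and +95 mm; empty bay: x = 0, y = +48 mm.
- jar_loose: Loose round glass spice jar with a red cap and a green-and-white label, 45 mm diameter, 106 mm tall, about 0.12 kg, standing on the worktop. Origin: centre of its underside; z up along the jar.
- jar_mid: Spice jar, red cap, 45 mm diameter, 106 mm tall, standing in the rack as the middle jar. Origin: centre of its underside, z up.
- jar_back: Spice jar, red cap, 45 mm diameter, 106 mm tall, standing in the rack against the fixed end. Origin: centre of its underside, z up.
- salt: Glass salt shaker with a grey domed top, 44 mm diameter, 90 mm tall, standing loose on the worktop; a bystander that may have changed places with the loose jar. Origin: centre of its underside.
- mark (a point): Middle of the red length mark, a 6 mm wide band across the top of the rack's front (-x) rail; in the rack frame at x = -31, y = +17, z = 46 mm.
- pointer (a point): White pointer at the inner end of the sliding leg, over the front rail; it stands on the mark when its rack-frame y is +17 mm (at joint leg = 0 it is -79 mm). It moves with the leg.
- leg (a joint): Travel in m of the sliding end leg (aluminium deck 57 mm high, wooden end panel) along the rack's +y: 0 = fully out (start; panel face at rack y = -75 mm), 0.096 = on the red mark, 0.108 = stop. A spring (1.2 N at 0, 2.7 N at the mark) pushes it back out when not held or clamped. On the mark the panel clears three close-standing jars by 6 mm; it may push them along.
- lever (a joint): Angle in rad of the red cam lever on the leg about the vertical axis at lever_pivot: 0 = open, sticking out to the front (stop); 1.134 = fully closed, pointing along the rack's -y (stop). Closes anticlockwise seen from above. Stays where left; past about 0.5 its cam rubs on the front rail and clamps the leg, the drag at the barrel rising to about 15 N. Starts at 0 to 0.1.
- lever_pivot (a point): Point on the lever's pivot axis, on top of its hub, 66 mm above the worktop; in the rack frame at x = -46 mm, y = -100 mm plus the leg travel.
- grip_mid (a point): Middle of the upright red barrel at the lever's free end, on its axis, 55 mm from the pivot axis and 89 mm above the worktop; the height to grip. In the rack frame it stands from the pivot by 55 mm times (-sin(1.134 - lever), -cos(1.134 - lever)).
- grip: The red barrel itself: 18 mm diameter, 39 mm tall, from 67 to 106 mm above the worktop, turning freely on the lever so a gripper need not turn with the lever. Origin: centre of its underside; its yaw means nothing.

How it is judged:
By the outcome, as a careful person would: the job done as asked, in the order asked, and still so for the second after the job is handed in, while the arm keeps its last pose, push and grip.
It also fails if it takes over 64 s, if anything falls off the work surface, if the arm or the gripper's body presses on something with over 40 N, if the wrist force passes 120 N, or if a joint passes its speed limit or range.

## Working session

There is one attempt and no reset: what is moved stays moved. The work goes in short steps, Python scripts to look and compute and a tool call to move; the robot and the scene stay as the last step left them, time stands still between calls to the robot, and variables do not carry over. Pictures are saved under pics/ and viewed, at most 10 in all, crops included, and the job is handed in when it is done.

```bash
ls; mkdir -p pics
```

Run:
```python
from cell import arm
import cv2,numpy as np
s=arm.state();print(s['time'],s['tool_pos'],s['ee_rot'])
a=arm.camera('scene');b=arm.camera('side')
for n,c in(('scene',a),('side',b)):
    cv2.imwrite(f'pics/{n}0.png',c['img'][:,:,::-1]);np.save(f'pics/{n}0.npy',c,allow_pickle=True)
    print(n,c['fx'],c['fy'],c['cx'],c['cy'],c['k1'],np.round(c['extrinsics'],4).tolist())
```

```text
cell.py
pics
0.0 [ 0.19258848 -0.54121438  0.23039938] [[ 9.42168523e-01  3.35139224e-01 -4.18068617e-04]
 [ 3.35139396e-01 -9.42166629e-01  1.90473819e-03]
 [ 2.44462179e-04 -1.93469563e-03 -9.99998099e-01]]
scene 513.8706677092235 513.8706677092235 322.81744751441425 243.42881340621872 -0.12781725927975496 [[-0.8968, -0.442, 0.0194, 0.4315], [-0.2395, 0.448, -0.8614, 0.1666], [0.3721, -0.7771, -0.5076, 0.9721], [0.0, 0.0, 0.0, 1.0]]
side 530.9941884593471 530.9941884593471 329.15807243066496 244.3155010679096 0.02009564778833557 [[-0.8065, -0.5912, 0.0031, 0.3901], [-0.3347, 0.4523, -0.8267, 0.2219], [0.4873, -0.6678, -0.5626, 0.9337], [0.0, 0.0, 0.0, 1.0]]
```
View pics/scene0.png

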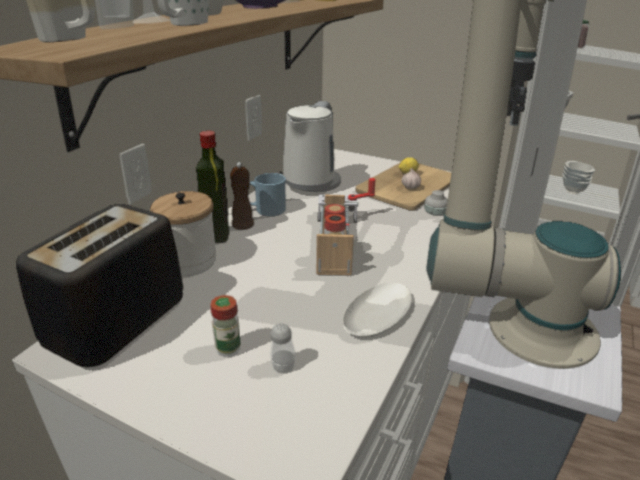

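View pics/side0.png

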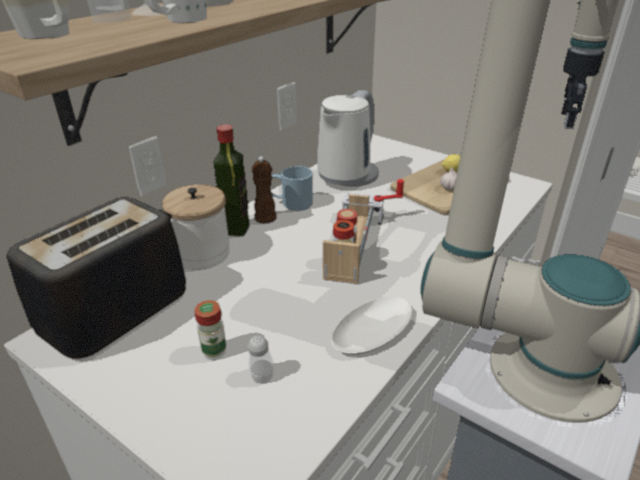

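The scene view shows the loose jar's red cap near (224,305) with the salt shaker at (282,348). The rack's jar caps are near (335,215), its end panel near (335,253) and the lever barrel near (372,187). In the side view the cap is at (208,311), the salt at (260,358), the rack caps at (346,225) and the barrel at (400,188).

Create h.py:
```python
import numpy as np,cv2
def load(n): return np.load(f'pics/{n}.npy',allow_pickle=True).item()
def slopes(c,uv):
    K=np.array([[c['fx'],0,c['cx']],[0,c['fy'],c['cy']],[0,0,1.]])
    return cv2.undistortPoints(np.array(uv,float).reshape(-1,1,2),K,np.array([c['k1'],0,0,0.]))[:,0]
def E(c): # camera->world
    return c['c2w'] if 'c2w' in c else np.linalg.inv(c['extrinsics'])
def rays(c,uv):
    s=slopes(c,uv);T=E(c);d=np.c_[s,np.ones(len(s))]@T[:3,:3].T
    return T[:3,3],d
def plane(c,uv,z):
    o,d=rays(c,uv);return o+d*((z-o[2])/d[:,2])[:,None]
def cloud(c,mask):
    v,u=np.nonzero(mask&(c['range_z']>0));z=c['range_z'][v,u]
    o,d=rays(c,np.c_[u,v]);return o+d*z[:,None]
def tri(c1,p1,c2,p2):
    o1,d1=rays(c1,[p1]);o2,d2=rays(c2,[p2]);d1,d2=d1[0],d2[0]
    A=np.c_[d1,-d2];t=np.linalg.lstsq(A,o2-o1,rcond=None)[0]
    a,b=o1+t[0]*d1,o2+t[1]*d2;return (a+b)/2,np.linalg.norm(a-b)
def red(c,s=130):
    h=cv2.cvtColor(c['img'],cv2.COLOR_RGB2HSV);m=((h[...,0]<8)|(h[...,0]>172))&(h[...,1]>s)&(h[...,2]>60)
    return m
def comps(m,amin=25):
    n,l,st,ce=cv2.connectedComponentsWithStats(m.astype(np.uint8))
    return [(l==i,st[i],ce[i]) for i in range(1,n) if st[i][4]>=amin]
def wrist(arm,name):
    s=arm.state();c=arm.camera('wrist')
    T=np.eye(4);T[:3,:3]=s['ee_rot'];T[:3,3]=s['tool_pos'];c['c2w']=T@c['hand_eye']
    np.save(f'pics/{name}.npy',c,allow_pickle=True);cv2.imwrite(f'pics/{name}.png',c['img'][:,:,::-1]);return c
```

Run:
```python
from h import *
np.set_printoptions(precision=4,suppress=True)
for n in('scene0','side0'):
    c=load(n);print(n)
    for m,st,ce in comps(red(c)):
        p=cloud(c,m)
        if len(p)and p[:,0].max()<1.2: print(st,ce,len(p),np.median(p,0),p.min(0),p.max(0))
```

```text
scene0
[200 134  15  14 182] [206.956 140.478] 180 [0.7624 0.0168 0.2517] [0.7505 0.0011 0.2345] [0.7809 0.0235 0.2672]
[349 178  26  22 159] [365.8868 190.2013] 159 [ 0.4873 -0.2792  0.0677] [ 0.4754 -0.3914  0.0125] [ 0.5333 -0.2302  0.1062]
[325 204  20  27 297] [333.0034 217.7037] 297 [ 0.4646 -0.0069  0.1234] [ 0.4371 -0.0671  0.1065] [0.4992 0.0188 0.1272]
[211 301  25  18 251] [223.4622 311.5538] 250 [0.4988 0.3396 0.0983] [0.4878 0.3137 0.0855] [0.5261 0.347  0.1072]
side0
[217 130  16  13 167] [224.6108 135.8743] 167 [0.7576 0.0109 0.252 ] [ 0.7491 -0.0043  0.237 ] [0.776  0.0197 0.2651]
[375 179  29  22 171] [393.6901 191.2047] 171 [ 0.4832 -0.2841  0.0736] [ 0.4719 -0.402   0.0088] [ 0.55   -0.2373  0.1066]
[334 212  23  27 383] [344.5561 226.6501] 381 [ 0.4549 -0.0078  0.1241] [ 0.4331 -0.0705  0.1066] [0.4934 0.0129 0.1287]
[195 308  25  18 224] [208.5268 318.1964] 224 [0.4932 0.3317 0.0978] [0.484  0.3091 0.0841] [0.5193 0.3427 0.1075]
```

Run:
```python
import cv2
a=cv2.imread('pics/scene0.png')[170:290,290:400];b=cv2.imread('pics/side0.png')[170:290,310:420]
import numpy as np
cv2.imwrite('pics/crop.png',cv2.resize(np.hstack([a,b]),None,fx=3.6,fy=3.6,interpolation=cv2.INTER_CUBIC))
```

```text
(no output)
```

View pics/crop.png

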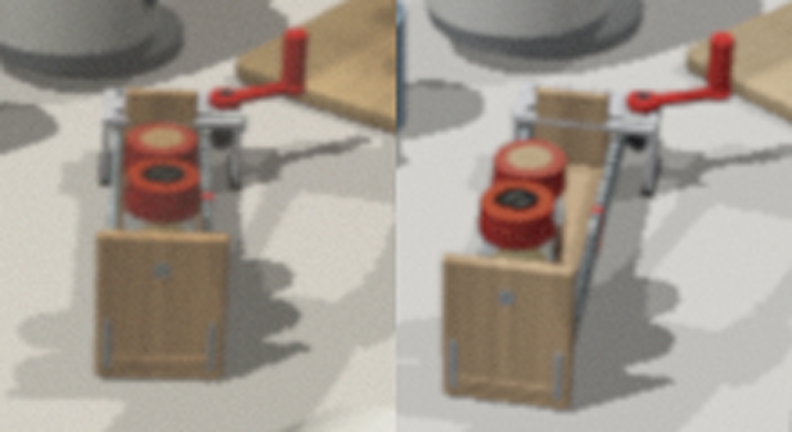

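The crop shows the end panel's top corners at crop (98,233) and (228,238) in the scene half, and (443,258) and (580,273) in the side half. The lever hub is at (225,97) and (641,102), the barrel runs from (295,35) to (292,88), and the red mark is at (208,197) and (597,212).

Run:
```python
from h import *
np.set_printoptions(precision=4,suppress=True)
a,b=load('scene0'),load('side0')
A=lambda x,y:(290+(x+.5)/3.6-.5,170+(y+.5)/3.6-.5); B=lambda x,y:(310+(x-396+.5)/3.6-.5,170+(y+.5)/3.6-.5)
P={'panL .102':((98,234),(444,257)),'panR .102':((228,238),(578,274)),'hub .066':((225,94),(641,99)),'bartop .106':((295,32),(722,37)),'barbot .067':((293,90),(720,94)),'capnear .126':((163,175),(517,200)),'capfar':((161,138),(530,157)),'mark .046':((208,197),(597,212)),'legtopL':((126,90),(538,92)),'legtopR':((197,93),(608,97))}
for k,(p,q) in P.items():
    t,e=tri(a,A(*p),b,B(*q)); z={'p':.102,'h':.066,'c':.126,'m':.046,'b':.106 if 'top' in k else .067,'l':.1}[k[0]]
    print(k,t,round(e,4),'pl',plane(a,[A(*p)],z)[0],plane(b,[B(*q)],z)[0])
# loose jar & salt clouds
for n,c in(('a',a),('b',b)):
    for m,st,ce in comps(red(c)):
        p=cloud(c,m); t=p[(p[:,2]>.102)&(p[:,2]<.112)&(p[:,1]>.25)]
        if len(t)>20: print(n,'loose cap',len(t),t.mean(0),(t.min(0)+t.max(0))/2, np.ptp(t,axis=0))
    full=np.ones((480,640),bool);p=cloud(c,full)
    q=p[(p[:,2]>.01)&(p[:,2]<.12)&(p[:,1]>.2)&(abs(p[:,0]-.45)<.15)]
    import itertools
    for lo,hi in((.1,.12),(.08,.1),(.05,.08),(.01,.05)):
        r=q[(q[:,2]>lo)&(q[:,2]<hi)]; 
        if len(r): print(n,lo,len(r),r.min(0),r.max(0))
```

```text
panL .102 [0.491  0.0126 0.0851] 0.0004 pl [0.478 0.039 0.102] [0.4756 0.0329 0.102 ]
panR .102 [ 0.4223 -0.025   0.0813] 0.0019 pl [0.4098 0.0077 0.102 ] [0.405  0.0018 0.102 ]
hub .066 [ 0.5275 -0.2662  0.0534] 0.0006 pl [ 0.5177 -0.2418  0.066 ] [ 0.5157 -0.2462  0.066 ]
bartop .106 [ 0.496  -0.3189  0.0895] 0.0002 pl [ 0.4829 -0.2825  0.106 ] [ 0.4808 -0.2901  0.106 ]
barbot .067 [ 0.4978 -0.3276  0.039 ] 0.0011 pl [ 0.4766 -0.2697  0.067 ] [ 0.4748 -0.2829  0.067 ]
capnear .126 [ 0.4691 -0.0299  0.1108] 0.0002 pl [ 0.4572 -0.0034  0.126 ] [ 0.4556 -0.0101  0.126 ]
capfar [ 0.4924 -0.0769  0.1094] 0.0001 pl [ 0.4788 -0.0466  0.126 ] [ 0.4768 -0.0538  0.126 ]
mark .046 [ 0.4912 -0.1557  0.03  ] 0.0004 pl [ 0.48   -0.1285  0.046 ] [ 0.4777 -0.134   0.046 ]
legtopL [ 0.587  -0.2245  0.0592] 0.003 pl [ 0.5515 -0.1482  0.1   ] [ 0.5439 -0.161   0.1   ]
legtopR [ 0.5392 -0.2412  0.0621] 0.0002 pl [ 0.5076 -0.1669  0.1   ] [ 0.5035 -0.1827  0.1   ]
a loose cap 90 [0.5014 0.3337 0.1046] [0.5073 0.3298 0.1046] [0.0375 0.0323 0.0051]
a 0.1 366 [0.4885 0.3007 0.1001] [0.5323 0.3459 0.1077]
a 0.08 420 [0.3894 0.3031 0.08  ] [0.5286 0.347  0.1   ]
a 0.05 710 [0.3848 0.3026 0.05  ] [0.5294 0.3479 0.08  ]
a 0.01 916 [0.3218 0.2004 0.01  ] [0.5301 0.3484 0.05  ]
b loose cap 61 [0.4971 0.3281 0.1044] [0.5026 0.3257 0.1048] [0.0334 0.0332 0.0055]
b 0.1 412 [0.4859 0.2974 0.1   ] [0.5316 0.3423 0.109 ]
b 0.08 419 [0.3836 0.2973 0.08  ] [0.5243 0.3427 0.1   ]
b 0.05 711 [0.3816 0.2954 0.05  ] [0.5271 0.3434 0.08  ]
b 0.01 857 [0.3777 0.296  0.01  ] [0.5231 0.3439 0.05  ]
```

Add to h.py:
```python
def go(arm,p,head=None):
    "offset from the present pose to TCP p, in tool axes; head = wanted heading of tool y"
    s=arm.state();R=np.array(s['ee_rot']);d=R.T@(np.array(p)-s['tool_pos'])
    h=np.arctan2(R[1,1],R[0,1]);t=0 if head is None else -(head-h+np.pi)%(2*np.pi)-0
    t=(t+np.pi)%(2*np.pi)-np.pi
    print('t',round(s['time'],2),'d',np.round(d,4),'len',round(float(np.linalg.norm(d)),3),'turn',round(t,3),'head',round(h,3))
```

Run:
```python
from h import *
from cell import arm
np.set_printoptions(precision=4,suppress=True)
c=wrist(arm,'w0');print(c['hand_eye'],c['fx'],c['cx'],c['cy'],c['k1'],arm.grip_point_offset)
d=np.array([.894,.447]);  # rack x ; rack y = (-.447,.894)
go(arm,[.43,-.20,.33],.463)
```

```text
[[ 0.0001 -0.9513 -0.3082  0.0783]
 [ 1.      0.0001  0.     -0.0006]
 [ 0.     -0.3082  0.9513 -0.1428]
 [ 0.      0.      0.      1.    ]] 408.3914472616507 319.57389780252777 241.20452770138778 0.015500229157332573 0.0187
t 0.15 d [ 0.3381 -0.2422 -0.099 ] len 0.427 turn 1.45 head -1.229
```

```bash
sed -i 's/t=0 if head is None else .*/t=0 if head is None else h-head/' h.py
```

Request:
shift_gripper(increments=[0.037,-0.027,-0.011,0,0.037,-0.027,-0.011,0,0.037,-0.027,-0.011,0,0.037,-0.027,-0.011,0,0.037,-0.027,-0.011,0], finger_gap=1.0)

```text
time: 0.65
tool_pos: [0.3223, -0.3508, 0.2865]
ee_rot: [[0.942, 0.335, 0.0], [0.335, -0.942, 0.0], [0.0, -0.0, -1.0]]
ft_force: [1.3, 0.1, -0.0]
grip_width: 0.999
finger_force: 0.0
```

Request:
shift_gripper(increments=[0.037,-0.027,-0.011,0,0.037,-0.027,-0.011,0,0.037,-0.027,-0.011,0,0.037,-0.027,-0.011,0,0,0,0,-0.15])

```text
time: 1.15
tool_pos: [0.428, -0.1967, 0.3318]
ee_rot: [[0.877, 0.481, 0.004], [0.481, -0.877, 0.001], [0.004, 0.001, -1.0]]
ft_force: [-0.3, -1.7, 0.0]
grip_width: 0.998
finger_force: 0.0
```

Request:
shift_gripper(increments=[0,0,0,-0.15,0,0,0,-0.15,0,0,0,-0.15,0,0,0,-0.15,0,0,0,-0.15])

```text
time: 1.65
tool_pos: [0.4248, -0.201, 0.33]
ee_rot: [[0.317, 0.948, -0.001], [0.948, -0.317, 0.0], [0.0, -0.001, -1.0]]
ft_force: [0.8, 0.2, -0.7]
grip_width: 1.003
finger_force: 0.0
```

Request:
shift_gripper(increments=[0,0,0,-0.15,0,0,0,-0.15,0,0,0,-0.15,0,0,0,-0.15,0,0,0,-0.15])

```text
time: 2.15
tool_pos: [0.4248, -0.2011, 0.33]
ee_rot: [[-0.414, 0.91, -0.001], [0.91, 0.414, 0.0], [0.001, -0.0, -1.0]]
ft_force: [-0.0, 0.2, 0.0]
grip_width: 0.998
finger_force: 0.0
```

Run:
```python
from h import *
from cell import arm
c=wrist(arm,'w1');go(arm,[.43,-.20,.33],.463)
```

```text
t 2.2 d [-0.0012  0.0051  0.    ] len 0.005 turn -0.032 head 0.431
```

View pics/w1.png

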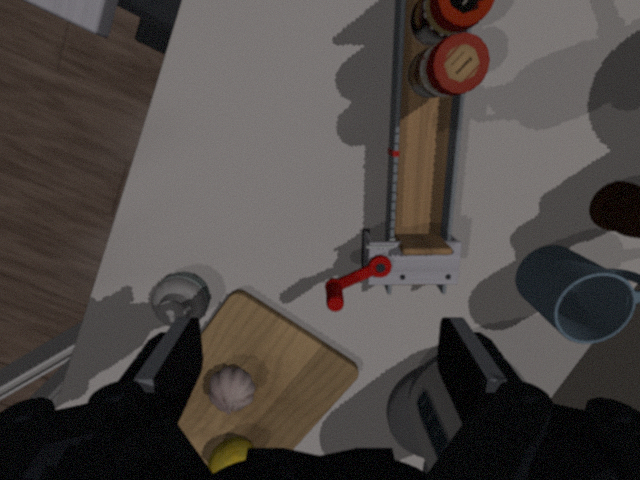

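The wrist view shows the rack almost vertical in the image: the mid-jar cap is at (464,63), the red mark at (394,153), the lever hub at (380,267) and the barrel top near (335,303). The empty bay lies between the mark and the mid jar. I'll take a second wrist view on the way to the loose jar.

Request:
shift_gripper(increments=[0.045,0.005,0,-0.03,0.045,0,0,0,0.045,0,0,0,0,0,0,0,0,0,0,0])

```text
time: 2.7
tool_pos: [0.3717, -0.0767, 0.3306]
ee_rot: [[-0.436, 0.9, 0.001], [0.9, 0.436, -0.001], [-0.002, 0.001, -1.0]]
ft_force: [1.5, 0.6, 0.0]
grip_width: 1.003
finger_force: 0.0
```

Run:
```python
from h import *
from cell import arm
np.set_printoptions(precision=4,suppress=True)
c=wrist(arm,'w2');c1=load('w1')
for n,k in(('w1',c1),('w2',c)):
    for m,st,ce in comps(red(k,120),12): 
        p=cloud(k,m);print(n,st,ce,np.median(p,0) if len(p) else '')
print(plane(c1,[(394,153)],.046),plane(c1,[(380,267)],.066),plane(c1,[(464,63)],.126),plane(c1,[(335,303)],.106))
go(arm,[.508,.322,.25],.463)
```

```text
w1 [438   0  56  27 693] [464.3492  12.5455] [ 0.4638 -0.0233  0.1262]
w1 [ 433   32   56   62 1598] [459.9643  62.3335] [ 0.476  -0.0529  0.1265]
w1 [392 151   8   6  41] [395.1463 153.3659] [ 0.4796 -0.1365  0.0461]
w1 [ 326  255   65   56 1002] [356.5719 279.6327] [ 0.4974 -0.2695  0.0667]
w2 [ 419  151   51   55 1185] [443.4245 176.6582] [ 0.4541 -0.0088  0.1264]
w2 [ 415  207   48   49 1083] [438.1625 230.2669] [ 0.4749 -0.0514  0.1266]
w2 [380 273   7   6  35] [382.8571 275.8571] [ 0.4798 -0.1364  0.0462]
w2 [318 364  60  57 867] [344.0277 387.8777] [ 0.4943 -0.2732  0.0668]
[[ 0.4786 -0.1365  0.046 ]] [[ 0.5166 -0.2484  0.066 ]] [[ 0.4796 -0.0517  0.126 ]] [[ 0.4811 -0.2893  0.106 ]]
t 2.75 d [0.3006 0.296  0.0802] len 0.429 turn -0.013 head 0.45
```

View pics/w2.png

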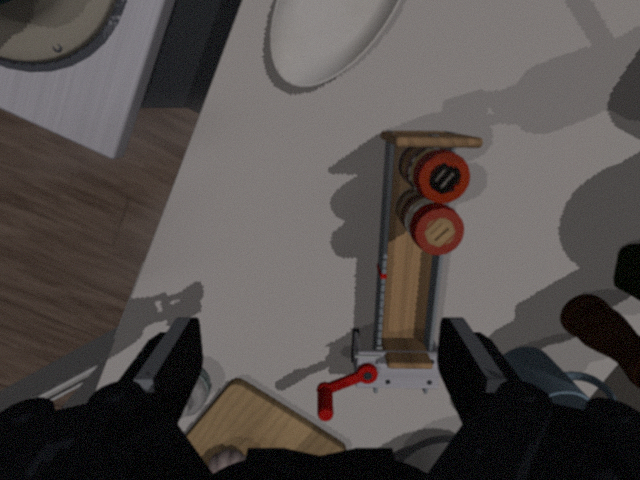

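In this view the back cap is at (444,176), the mid cap at (439,230), the mark at (383,276), the hub at (369,374) and the barrel top at (326,411). Next I'll fit the rack pose.

Run:
```python
from h import *
np.set_printoptions(precision=4,suppress=True)
c1,c2=load('w1'),load('w2')
print('tri mid',tri(c1,(465,62),c2,(439.5,229)),'mark',tri(c1,(395.1,153.4),c2,(382.9,275.9)),'hub',tri(c1,(380,266.5),c2,(369.5,374)))
M=[(-.031,.017),(-.046,-.1),(0,.095),(0,.141)]
for c,pix in((c1,[(395.1,153.4),(380,266.5),(465,62)]),(c2,[(382.9,275.9),(369.5,374),(439.5,229),(444.5,175.5)])):
    W=np.array([plane(c,[p],z)[0][:2] for p,z in zip(pix,(.046,.066,.126,.126))]);m=np.array(M[:len(W)])
    a=m-m.mean(0);b=W-W.mean(0);th=np.arctan2((a[:,0]*b[:,1]-a[:,1]*b[:,0]).sum(),(a*b).sum())
    R=np.array([[np.cos(th),-np.sin(th)],[np.sin(th),np.cos(th)]]);t=W.mean(0)-R@m.mean(0)
    print('W',W.tolist(),'yaw',th,'org',t,'bay',R@[0,.048]+t,'res',(W-(m@R.T+t))*1000)
    h=cv2.cvtColor(c['img'],cv2.COLOR_RGB2HSV)
    for k,st,ce in comps(red(c,120),300):
        p=cloud(c,k)
        for lo,hi in((.1235,.131),(.1,.112)):
            q=p[(p[:,2]>lo)&(p[:,2]<hi)]
            if len(q)>15: print('  ',lo,len(q),(q.min(0)+q.max(0))/2,np.ptp(q,axis=0))
```

```text
tri mid (array([ 0.4796, -0.0504,  0.1218]), np.float64(0.002960441744171817)) mark (array([ 0.4799, -0.1363,  0.0457]), np.float64(0.00015057919506322804)) hub (array([ 0.5183, -0.2481,  0.0635]), np.float64(0.0026387099415921514))
W [[0.4797661329678261, -0.1363722750580178], [0.5163254771530431, -0.24787807483064656], [0.47997946390334667, -0.05072509861105319]] yaw 0.41635490093218325 org [ 0.5171 -0.1383] bay [ 0.4977 -0.0944] res [[-2.1223 -1.1129]
 [ 0.8374  0.4523]
 [ 1.2849  0.6606]]
   0.1235 687 [ 0.4585 -0.0183  0.1261] [0.0381 0.026  0.0051]
   0.1235 1568 [ 0.4771 -0.0529  0.1265] [0.0425 0.0425 0.0059]
   0.1 205 [ 0.4813 -0.2896  0.1043] [0.0158 0.0148 0.0082]
W [[0.4798723346746927, -0.13623449309684935], [0.5184945915589638, -0.24621349462262745], [0.47645521150462466, -0.05035429653553125], [0.45572589012194065, -0.00783517681465935]] yaw 0.4439683236449734 org [ 0.5165 -0.1364] bay [ 0.4958 -0.0931] res [[-1.2812 -1.8383]
 [ 0.6323  0.283 ]
 [ 0.81    0.2884]
 [-0.1611  1.267 ]]
   0.1235 1165 [ 0.4562 -0.01    0.1262] [0.043  0.0429 0.0048]
   0.1235 1066 [ 0.4771 -0.0526  0.1262] [0.0422 0.0428 0.0053]
   0.1 173 [ 0.4806 -0.2893  0.1042] [0.0159 0.0167 0.0072]
```

Request:
shift_gripper(increments=[0.034,0.034,0.0,0,0.034,0.034,0,0,0.034,0.034,0,0,0.034,0.034,0,0,0.034,0.034,0,0])

```text
time: 3.25
tool_pos: [0.4528, 0.1509, 0.3299]
ee_rot: [[-0.433, 0.901, 0.0], [0.901, 0.433, -0.001], [-0.001, -0.0, -1.0]]
ft_force: [1.1, -1.2, 0.1]
grip_width: 1.005
finger_force: 0.0
```

Request:
shift_gripper(increments=[0.034,0.034,0.0,0,0.034,0.034,0,0,0,0,0,0,0,0,0,0])

```text
time: 3.65
tool_pos: [0.4837, 0.2408, 0.3289]
ee_rot: [[-0.436, 0.9, -0.002], [0.9, 0.436, -0.002], [-0.001, -0.003, -1.0]]
ft_force: [0.3, -1.3, -0.2]
grip_width: 1.001
finger_force: 0.0
```

Run:
```python
from h import *
from cell import arm
np.set_printoptions(precision=4,suppress=True)
k=wrist(arm,'w3')
for m,st,ce in comps(red(k,120),12): 
    p=cloud(k,m);q=p[(p[:,2]>.103)&(p[:,2]<.11)];print(st,ce,np.median(p,0) if len(p) else '',(q.min(0)+q.max(0))/2 if len(q) else '',np.ptp(q,axis=0) if len(q) else '')
go(arm,[.508,.322,.25],.463)
```

```text
[363 106  49  49 686] [384.9752 125.7405] [0.5004 0.3249 0.1066] [0.5087 0.3202 0.1062] [0.0417 0.0419 0.0054]
[379 149   8   7  28] [382.4643 151.8571] [0.5131 0.3035 0.1067] [0.5131 0.3033 0.1063] [0.0067 0.0072 0.0033]
[ 179  385   42   77 1114] [203.4497 422.2603] [ 0.4729 -0.0288  0.1259] [ 0.4822 -0.0143  0.1079] [0.0253 0.0462 0.0038]
t 3.7 d [0.0632 0.0582 0.0791] len 0.117 turn -0.013 head 0.45
```

View pics/w3.png

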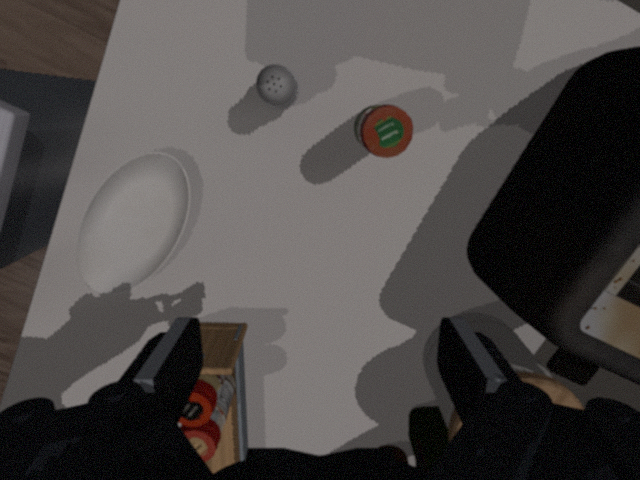

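The jar's cap is at (387,131) and the salt dome at (277,86). The jar measures (0.509, 0.320) with its top at 0.106 m, matching the text, so I'll move above it.

Request:
shift_gripper(increments=[0.016,0.015,0.035,0,0.016,0.015,0.035,0,0.016,0.015,0.035,0,0.015,0.013,0.035,0,0,0,0,0])

```text
time: 4.2
tool_pos: [0.5052, 0.3211, 0.1852]
ee_rot: [[-0.435, 0.901, -0.009], [0.901, 0.435, -0.004], [0.0, -0.01, -1.0]]
ft_force: [-0.4, -0.8, 0.0]
grip_width: 1.0
finger_force: 0.0
```

Run:
```python
from h import *
from cell import arm
np.set_printoptions(precision=4,suppress=True)
k=load('w3');print(plane(k,[(387.5,131)],.106))
a=load('scene0');print(tri(k,(387.5,131),a,(224,302)))
go(arm,[.5085,.3205,.052],.455)
```

```text
[[0.5088 0.3208 0.106 ]]
(array([0.5097, 0.3212, 0.1043]), np.float64(0.001406755369472818))
t 4.2 d [-0.0019  0.004   0.1332] len 0.133 turn -0.005 head 0.45
```

Request:
shift_gripper(increments=[-0.001,0.002,0.044,0,0,0,0.044,0,0,0,0.044,0,0,0,0,0,0,0,0,0])

```text
time: 4.7
tool_pos: [0.5105, 0.3216, 0.0599]
ee_rot: [[-0.434, 0.901, 0.001], [0.901, 0.434, -0.0], [-0.001, 0.001, -1.0]]
ft_force: [-0.2, 0.5, 0.1]
grip_width: 0.999
finger_force: 0.0
```

Run:
```python
from h import *
from cell import arm
go(arm,[.5085,.3205,.052],.455)
```

```text
t 4.7 d [-0.0001 -0.0023  0.0079] len 0.008 turn -0.006 head 0.449
```

Request:
shift_gripper(increments=[0,0,0,0,0,0,0,0,0,0,0,0,0,0,0,0,0,0,0,0], finger_gap=0.3, grip_force=30)

```text
time: 5.2
tool_pos: [0.5103, 0.3231, 0.0605]
ee_rot: [[-0.436, 0.9, 0.003], [0.9, 0.436, 0.001], [-0.001, 0.003, -1.0]]
ft_force: [-0.0, -0.3, 6.8]
grip_width: 0.513
finger_force: 29.5
```

Request:
shift_gripper(increments=[0,0,-0.04,0,0,0,-0.05,0,0,0,-0.05,0,0,0,-0.03,0,0,0,0,0])

```text
time: 5.7
tool_pos: [0.512, 0.3243, 0.2348]
ee_rot: [[-0.436, 0.9, 0.011], [0.9, 0.436, 0.005], [-0.0, 0.012, -1.0]]
ft_force: [0.1, 0.3, -1.4]
grip_width: 0.511
finger_force: 31.4
```

Run:
```python
from h import *
from cell import arm
np.set_printoptions(precision=4,suppress=True)
k=wrist(arm,'w4');s=arm.state();print(s['tool_pos'],s['grip_width'],s['ft_force'])
for m,st,ce in comps(red(k,120),200): 
    p=cloud(k,m);z=p[:,2].max();q=p[p[:,2]>np.percentile(p[:,2],90)-.005]
    print(st,ce,z,(q.min(0)+q.max(0))/2,np.ptp(q,axis=0))
go(arm,[.497,-.0955,.23],.455)
```

```text
[0.5105 0.3235 0.2315] 0.5137617499998755 [ 0.2602 -0.0758 -2.0257]
[ 289  307   97   75 2920] [348.7589 342.7712] 0.282351497120209 [0.5095 0.3396 0.2792] [0.0277 0.0098 0.0063]
[ 245  353   62   54 1020] [271.3225 379.1039] 0.28272548724349134 [0.4965 0.324  0.2808] [0.0126 0.0222 0.0039]
[379 396  17  34 259] [388.0116 412.6564] 0.2818716234201743 [0.5304 0.3287 0.2803] [0.0061 0.0122 0.0031]
t 5.75 d [-0.3712 -0.1949  0.0003] len 0.419 turn -0.004 head 0.451
```

View pics/w4.png

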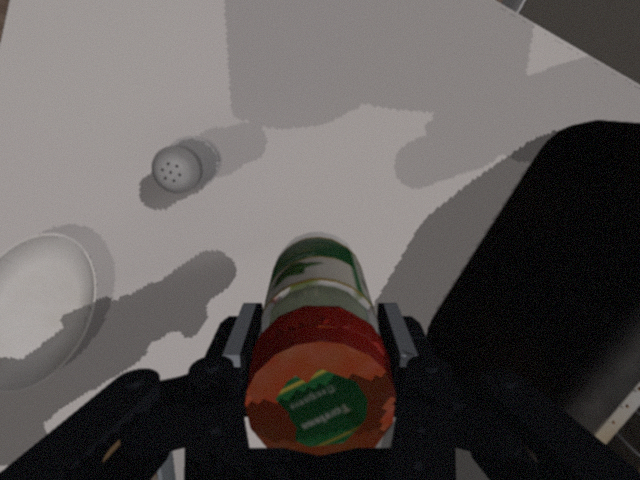

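The jar is held upright, with its cap centred near (321,395). The salt shaker is untouched at (178,169). I'll measure the in-hand offset and carry the jar to the bay.

Request:
shift_gripper(increments=[-0.041,-0.0217,0,0,-0.041,-0.0217,0,0,-0.041,-0.0217,0,0,-0.041,-0.0217,0,0,-0.041,-0.0217,0,0])

```text
time: 6.25
tool_pos: [0.4994, 0.0894, 0.2264]
ee_rot: [[-0.437, 0.9, -0.004], [0.9, 0.437, -0.0], [0.001, -0.003, -1.0]]
ft_force: [1.0, -0.4, -1.3]
grip_width: 0.511
finger_force: 31.4
```

Request:
shift_gripper(increments=[-0.041,-0.0217,0,0,-0.041,-0.0217,0,0,-0.041,-0.0217,0,0,-0.041,-0.0217,0,0,0,0,0,0])

```text
time: 6.75
tool_pos: [0.4933, -0.0997, 0.2265]
ee_rot: [[-0.43, 0.903, -0.003], [0.903, 0.43, -0.003], [-0.001, -0.004, -1.0]]
ft_force: [-0.2, 0.8, -0.1]
grip_width: 0.512
finger_force: 31.4
```

Request:
shift_gripper(increments=[0,0,0,0,0,0,0,0,0,0,0,0])

```text
time: 7.05
tool_pos: [0.4941, -0.093, 0.2277]
ee_rot: [[-0.438, 0.899, -0.001], [0.899, 0.438, 0.001], [0.001, -0.001, -1.0]]
ft_force: [1.0, -0.1, -1.4]
grip_width: 0.512
finger_force: 31.4
```

Run:
```python
from h import *
from cell import arm
np.set_printoptions(precision=4,suppress=True)
k=load('w4')
T=k['c2w']@np.linalg.inv(k['hand_eye']);p=plane(k,[(321,397)],.2785)[0];print('cap in tool',T[:3,:3].T@(p-T[:3,3]))
k=wrist(arm,'w5');s=arm.state();print(s['tool_pos'],s['grip_width'],s['ft_force'])
for m,st,ce in comps(red(k,120),200): 
    p=cloud(k,m)
    q=p[(p[:,2]>.1235)&(p[:,2]<.131)]
    if len(q)>50: print(st,ce,(q.min(0)+q.max(0))/2,np.ptp(q,axis=0))
go(arm,[.497,-.0955,.23],.455)
```

```text
cap in tool [ 0.     -0.0003 -0.0437]
[ 0.4943 -0.093   0.228 ] 0.5165283776852104 [ 0.0779 -0.6416 -0.6181]
[ 287   45   77   84 3154] [325.8377  86.9807] [ 0.4565 -0.0099  0.1262] [0.0429 0.0433 0.0051]
[ 289  133   73   76 2702] [325.0411 169.1488] [ 0.4772 -0.0525  0.1262] [0.0434 0.0426 0.0052]
t 7.1 d [-0.0034  0.0014 -0.002 ] len 0.004 turn -0.002 head 0.453
```

View pics/w5.png

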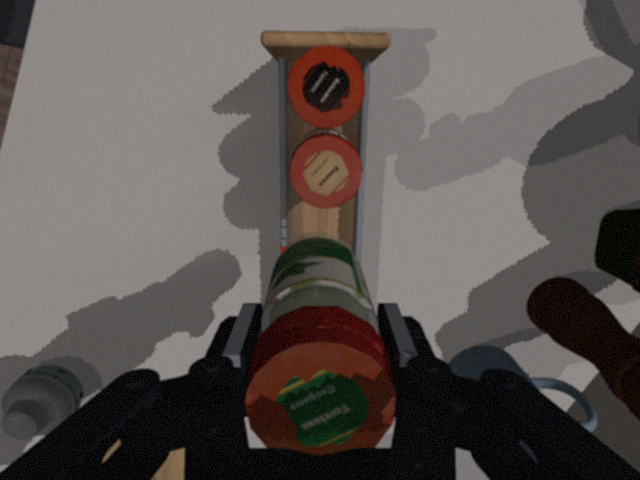

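The jar hangs directly over the bay, in line with the mid cap at (325,170) and back cap at (326,86) and between the rails at columns 283 and 365. I'll lower it.

Request:
shift_gripper(increments=[-0.003,0.002,0.03,0,0,0,0.035,0,0,0,0.035,0,0,0,0.02,0,0,0,0,0])

```text
time: 7.6
tool_pos: [0.4952, -0.0944, 0.1056]
ee_rot: [[-0.438, 0.899, -0.007], [0.899, 0.438, 0.002], [0.005, -0.005, -1.0]]
ft_force: [-0.4, 1.0, -1.2]
grip_width: 0.509
finger_force: 31.4
```

Request:
shift_gripper(increments=[0,0,0.01,0,0,0,0,0,0,0,0,0])

```text
time: 7.9
tool_pos: [0.4983, -0.0963, 0.0992]
ee_rot: [[-0.436, 0.9, 0.002], [0.9, 0.436, -0.001], [-0.001, 0.001, -1.0]]
ft_force: [0.4, 0.7, -1.1]
grip_width: 0.511
finger_force: 31.4
```

Run:
```python
from h import *
from cell import arm
go(arm,[.4975,-.0955,.083],.455)
```

```text
t 7.9 d [ 0.0011 -0.0004  0.0162] len 0.016 turn -0.004 head 0.451
```

Request:
shift_gripper(increments=[0.001,0,0.007,0,0,0,0.006,0,0,0,0,0,0,0,0,0])

```text
time: 8.3
tool_pos: [0.497, -0.0954, 0.0851]
ee_rot: [[-0.436, 0.9, -0.0], [0.9, 0.436, 0.0], [0.0, -0.0, -1.0]]
ft_force: [0.0, 0.1, -0.6]
grip_width: 0.511
finger_force: 31.4
```

Request:
shift_gripper(increments=[0,0,0.003,0,0,0,0,0,0,0,0,0])

```text
time: 8.6
tool_pos: [0.4971, -0.0954, 0.0823]
ee_rot: [[-0.436, 0.9, -0.0], [0.9, 0.436, -0.0], [-0.0, -0.0, -1.0]]
ft_force: [-0.8, -0.5, -0.6]
grip_width: 0.513
finger_force: 31.4
```

Request:
shift_gripper(increments=[0,0,0.002,0,0,0,0,0,0,0,0,0])

```text
time: 8.9
tool_pos: [0.4974, -0.0955, 0.0806]
ee_rot: [[-0.436, 0.9, 0.001], [0.9, 0.436, -0.0], [-0.001, 0.001, -1.0]]
ft_force: [-0.3, 0.6, 2.3]
grip_width: 0.51
finger_force: 31.4
```

Request:
shift_gripper(increments=[0,0,0.0015,0,0,0,0,0,0,0,0,0])

```text
time: 9.2
tool_pos: [0.4976, -0.0957, 0.0805]
ee_rot: [[-0.436, 0.9, 0.001], [0.9, 0.436, -0.001], [-0.002, 0.001, -1.0]]
ft_force: [-3.6, -0.1, 12.4]
grip_width: 0.511
finger_force: 32.0
```

Request:
shift_gripper(increments=[0,0,-0.0015,0,0,0,0,0,0,0,0,0,0,0,0,0,0,0,0,0], finger_gap=0.9)

```text
time: 9.7
tool_pos: [0.497, -0.0953, 0.08]
ee_rot: [[-0.436, 0.9, -0.001], [0.9, 0.436, 0.0], [0.0, -0.0, -1.0]]
ft_force: [0.8, -0.1, 0.1]
grip_width: 0.902
finger_force: 0.0
```

Request:
shift_gripper(increments=[0,0,-0.02,0,0,0,-0.04,0,0,0,-0.05,0,0,0,-0.04,0,0,0,0,0])

```text
time: 10.2
tool_pos: [0.5007, -0.0965, 0.2363]
ee_rot: [[-0.436, 0.9, 0.012], [0.9, 0.436, -0.004], [-0.009, 0.009, -1.0]]
ft_force: [-0.8, -0.4, 0.7]
grip_width: 0.897
finger_force: 0.0
```

Run:
```python
from h import *
from cell import arm
np.set_printoptions(precision=4,suppress=True)
k=wrist(arm,'w6');s=arm.state();print(s['tool_pos'],s['grip_width'],s['ft_force'])
for m,st,ce in comps(red(k,120),30): 
    p=cloud(k,m)
    for lo in(.1235,.102):
      q=p[(p[:,2]>lo)&(p[:,2]<lo+.0075)]
      if len(q)>50: print(st,ce,(q.min(0)+q.max(0))/2,np.ptp(q,axis=0))
go(arm,[.481,-.290,.23],.455)
```

```text
[ 0.4989 -0.0959  0.2332] 0.9031251310743353 [-0.697  -0.4935 -0.3015]
[ 278   33   76   83 2908] [315.6912  74.2462] [ 0.4564 -0.0099  0.1261] [0.0428 0.0431 0.0051]
[ 281  120   71   75 2590] [316.1544 156.0695] [ 0.4775 -0.0528  0.1262] [0.0437 0.0429 0.0053]
[ 274  198   72   55 1152] [311.2977 222.8793] [ 0.4965 -0.0952  0.1263] [0.0431 0.0378 0.0055]
[ 193  353   82   77 1410] [232.0227 384.0887] [ 0.4848 -0.288   0.1049] [0.0102 0.0136 0.0055]
t 10.25 d [-0.1668 -0.1008  0.0035] len 0.195 turn -0.004 head 0.451
```

View pics/w6.png

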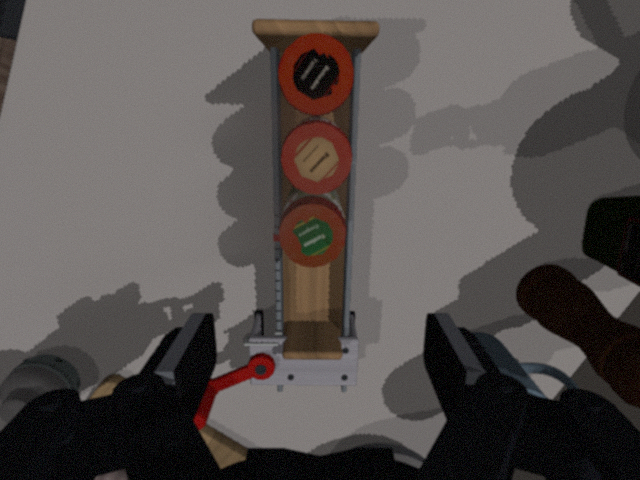

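The loose jar now stands in the bay: its cap is at (312,235), with its top at 0.126 m and 47 mm from the mid jar. The lever hub is at (261,366) and the barrel is under the left finger. I'll move over the barrel.

Request:
shift_gripper(increments=[-0.0334,-0.0202,0,0,-0.0334,-0.0202,0,0,-0.0334,-0.0202,0,0,-0.0334,-0.0202,0,0,-0.0334,-0.0202,0,0], finger_gap=0.6)

```text
time: 10.75
tool_pos: [0.4779, -0.2904, 0.2282]
ee_rot: [[-0.436, 0.9, -0.003], [0.9, 0.436, 0.002], [0.003, -0.002, -1.0]]
ft_force: [-0.1, -0.3, -0.5]
grip_width: 0.603
finger_force: 0.0
```

Request:
shift_gripper(increments=[0,0,0.03,0,0,0,0,0,0,0,0,0])

```text
time: 11.05
tool_pos: [0.478, -0.2886, 0.1986]
ee_rot: [[-0.436, 0.9, -0.004], [0.9, 0.436, 0.003], [0.004, -0.002, -1.0]]
ft_force: [0.2, -0.3, 0.2]
grip_width: 0.6
finger_force: 0.0
```

Run:
```python
from h import *
from cell import arm
np.set_printoptions(precision=4,suppress=True)
k=wrist(arm,'w7');s=arm.state();print(s['tool_pos'],s['grip_width'],s['ft_force'])
for m,st,ce in comps(red(k,120),30): 
    p=cloud(k,m);q=p[(p[:,2]>.1)&(p[:,2]<.112)]
    if len(q)>50: print(st,ce,(q.min(0)+q.max(0))/2,np.ptp(q,axis=0),np.median(q,0))
go(arm,[.481,-.290,.07],.455)
```

```text
[ 0.4788 -0.2888  0.1998] 0.601032677369001 [ 0.7039 -1.1919 -0.4875]
[ 312  184  102   81 2551] [358.5637 221.265 ] [ 0.4812 -0.29    0.1042] [0.0167 0.016  0.0082] [ 0.4809 -0.2894  0.106 ]
t 11.1 d [-0.0023  0.0016  0.1298] len 0.13 turn -0.003 head 0.452
```

View pics/w7.png

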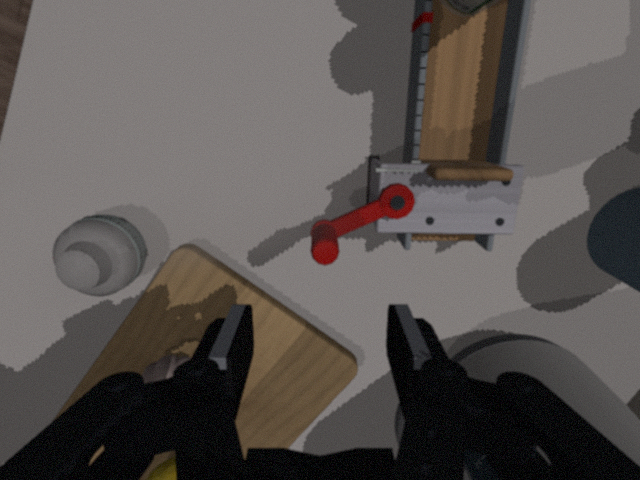

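The barrel top is at (325,249), the hub at (397,201) and the mark at (423,20). The barrel is centred between the fingers, so I'll go down and grip it.

Request:
shift_gripper(increments=[-0.002,0.002,0.04,0,0,0,0.045,0,0,0,0.03,0,0,0,0,0,0,0,0,0])

```text
time: 11.6
tool_pos: [0.4826, -0.2905, 0.0865]
ee_rot: [[-0.437, 0.9, 0.001], [0.9, 0.437, -0.001], [-0.001, 0.001, -1.0]]
ft_force: [0.6, 0.8, 0.3]
grip_width: 0.602
finger_force: 0.0
```

Run:
```python
from h import *
from cell import arm
np.set_printoptions(precision=4,suppress=True)
k=load('w7');print('hub',plane(k,[(397,201)],.066),'mark',plane(k,[(423,20)],.046),'bar',plane(k,[(325,249)],.106))
go(arm,[.481,-.290,.07],.455)
```

```text
hub [[ 0.5163 -0.2478  0.066 ]] mark [[ 0.4786 -0.1389  0.046 ]] bar [[ 0.4807 -0.2886  0.106 ]]
t 11.6 d [ 0.0011 -0.0013  0.0165] len 0.017 turn -0.003 head 0.452
```

Request:
shift_gripper(increments=[0,-0.001,0.015,0,0,0,0,0,0,0,0,0])

```text
time: 11.9
tool_pos: [0.482, -0.2917, 0.0724]
ee_rot: [[-0.436, 0.9, 0.003], [0.9, 0.436, -0.002], [-0.003, 0.002, -1.0]]
ft_force: [0.1, 1.2, -1.2]
grip_width: 0.601
finger_force: 0.0
```

Request:
shift_gripper(increments=[0,0,0,0,0,0,0,0,0,0,0,0,0,0,0,0,0,0,0,0], finger_gap=0.1, grip_force=60)

```text
time: 12.4
tool_pos: [0.482, -0.2914, 0.0713]
ee_rot: [[-0.436, 0.9, 0.003], [0.9, 0.436, -0.001], [-0.002, 0.002, -1.0]]
ft_force: [1.1, 1.1, 6.2]
grip_width: 0.19
finger_force: 58.6
```

Run:
```python
from h import *
from cell import arm
go(arm,[.481,-.290,.07],.455)
# rack +y 96 mm at yaw .455 in tool axes
R=np.array(arm.state()['ee_rot']);print(R.T@(np.array([-np.sin(.455),np.cos(.455),0])*.096))
```

```text
t 12.4 d [ 0.0017 -0.0002  0.0013] len 0.002 turn -0.004 head 0.451
[ 0.09599889 -0.00041446 -0.00020347]
```

Request:
shift_gripper(increments=[0.015,0,0,0,0.02,0,0,0,0.02,0,0,0,0.02,0,0,0,0.01,0,0,0])

```text
time: 12.9
tool_pos: [0.4459, -0.2144, 0.0715]
ee_rot: [[-0.436, 0.9, 0.006], [0.9, 0.436, -0.002], [-0.005, 0.005, -1.0]]
ft_force: [5.0, -1.9, 3.5]
grip_width: 0.191
finger_force: 58.7
```

Request:
shift_gripper(increments=[0.005,0,0,0,0,0,0,0,0,0,0,0])

```text
time: 13.2
tool_pos: [0.4441, -0.2106, 0.0714]
ee_rot: [[-0.436, 0.9, 0.006], [0.9, 0.436, -0.002], [-0.005, 0.004, -1.0]]
ft_force: [5.1, 0.5, 3.6]
grip_width: 0.195
finger_force: 58.6
```

Run:
```python
from h import *
from cell import arm
np.set_printoptions(precision=4,suppress=True)
k=wrist(arm,'w8');s=arm.state();p=s['tool_pos'];print(p,s['ft_force'],'moved',np.dot(np.array(p)-[.482,-.2914,.0713],[-np.sin(.455),np.cos(.455),0]))
c=arm.camera('side');cv2.imwrite('pics/s8.png',c['img'][:,:,::-1]);np.save('pics/s8.npy',c,allow_pickle=True)
```

```text
[ 0.4442 -0.2107  0.0714] [ 4.7421 -0.2623  3.7105] moved 0.08912906156003328
```

View pics/w8.png

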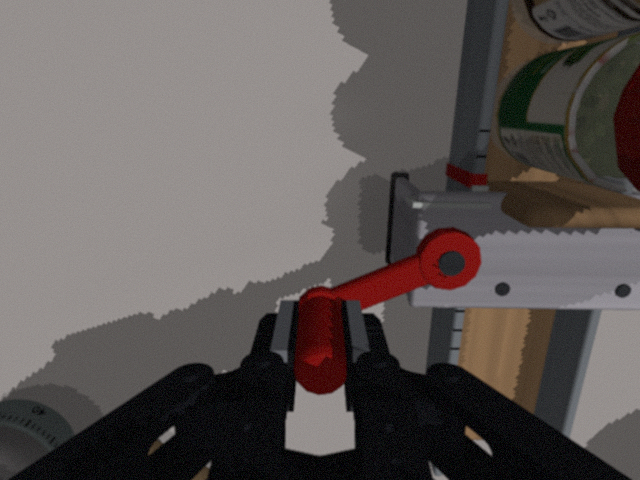

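I've now viewed 11 pictures, one over the limit, so everything from here is numeric. This view shows the mark at (467,176), the leg edge and pointer around (420,204), and the hub at (452,263).

Add to h.py:
```python
def rack(p,th=.455,o=(.5160,-.1373)):
    q=np.atleast_2d(p)[:,:2]-o;c,s=np.cos(th),np.sin(th)
    return 1000*np.c_[q[:,0]*c+q[:,1]*s,-q[:,0]*s+q[:,1]*c,np.atleast_2d(p)[:,2]]
```

Run:
```python
from h import *
np.set_printoptions(precision=1,suppress=True)
k=load('w8')
print('hub now',rack(plane(k,[(452,263)],.066)),'mark',rack(plane(k,[(467,176)],.046)))
print('before: hub',rack([[.517,-.2473,.066]]),'mark',rack([[.4798,-.1363,.046]]))
h=cv2.cvtColor(k['img'],cv2.COLOR_RGB2HSV)
w=(h[...,2]>185)&(h[...,1]<40);w[:150]=0;w[250:]=0;w[:,:380]=0;w[:,500:]=0
for m,st,ce in comps(w,4): print('white',st,ce,rack(np.median(cloud(k,m),0)))
print(h[196:210:2,405:440:4,2]);
for m,st,ce in comps(red(k,120),30):
    print('red',st,ce,rack(np.median(cloud(k,m),0)))
s=load('s8')
for m,st,ce in comps(red(s,110),3):
    q=rack(np.median(cloud(s,m),0)) if (m&(s['range_z']>0)).any() else None
    if q is not None and abs(q[0,0])<150: print('side red',st,ce,q)
hs=cv2.cvtColor(s['img'],cv2.COLOR_RGB2HSV)
```

```text
hub now [[-46.  -11.7  66. ]] mark [[-36.6  18.8  46. ]]
before: hub [[-47.4 -99.2  66. ]] mark [[-32.1  16.8  46. ]]
[[ 64  59  60  52  79  86  83  79  66]
 [ 61  62  59  58  70  85  91  78  69]
 [ 63  67  64  54  62  64  84  68  75]
 [ 57  68 103 115 101  78  70  62  66]
 [ 51  61 133 157 148  97  91  75  75]
 [ 48  59 136 152 132  94  78  75  70]
 [ 50  53  81  95  82  87  69  69  72]]
red [470 174  18  11 159] [479.  179.1] [[-31.6  17.5  46.2]]
red [ 297  230  184  164 7761] [379.3 300.2] [[-75.7 -22.4  66.8]]
side red [370 197  31  23 213] [389.1 210. ] [[-91.1 -27.6  68.3]]
side red [358 201   2   3   3] [358.3 202. ] [[-17.3  39.6 126.8]]
side red [333 204  28  35 515] [346.  222.8] [[  0.6 129.3 123.7]]
```

Run:
```python
from h import *
np.set_printoptions(precision=1,suppress=True,linewidth=160)
k=load('w8');h=cv2.cvtColor(k['img'],cv2.COLOR_RGB2HSV)
w=(h[...,2]>110)&(h[...,1]<60);w[:160]=0;w[260:]=0;w[:,:395]=0;w[:,520:]=0
for m,st,ce in comps(w,6):
    p=rack(cloud(k,m));print(st,ce,p.min(0),np.median(p,0),p.max(0))
# pointer before the push (w7): same search near its expected spot
c=load('w7');h=cv2.cvtColor(c['img'],cv2.COLOR_RGB2HSV)
w=(h[...,2]>150)&(h[...,1]<40);w[:140]=0;w[190:]=0;w[:,:360]=0;w[:,440:]=0
for m,st,ce in comps(w,4):
    p=rack(cloud(c,m));print('w7',st,ce,p.min(0),np.median(p,0),p.max(0))
print(rack(np.array([.4442,-.2107,.0714])),rack(np.array([.482,-.2914,.07])))
```

```text
[413 202  10   6  55] [417.4 204.6] [-61.4   9.   58.4] [-59.7  10.2  60.2] [-57.8  11.2  61.4]
[420 221   8  17  81] [422.7 229. ] [-57.4  -3.8  55.7] [-56.1  -0.5  57.3] [-54.5   2.9  58.5]
[ 475  231   45   29 1071] [499.4 246.1] [-34.9 -14.   55.4] [-24.5  -7.7  57.4] [-15.7  -1.3  59.2]
[[-96.8 -34.4  71.4]] [[ -98.3 -123.5   70. ]]
```

Request:
shift_gripper(increments=[0.004,0,0,0,0.0035,0,0,0,0,0,0,0,0,0,0,0])

```text
time: 13.7
tool_pos: [0.441, -0.2041, 0.0714]
ee_rot: [[-0.435, 0.9, 0.006], [0.9, 0.435, -0.002], [-0.005, 0.005, -1.0]]
ft_force: [5.8, -0.8, 3.6]
grip_width: 0.191
finger_force: 58.7
```

Create chk.py:
```python
from h import *
from cell import arm
import sys
np.set_printoptions(precision=1,suppress=True,linewidth=160)
k=wrist(arm,sys.argv[1]);s=arm.state();F=rack(np.array(s['ft_force'])/1000+[.516,-.1373,0])[0]
p=rack(np.array(s['tool_pos']))[0];print('t',s['time'],'tcp',p,'F rack',F[:2],s['ft_force'][2],'grip',s['grip_width'],s['finger_force'])
h=cv2.cvtColor(k['img'],cv2.COLOR_RGB2HSV)
for m,st,ce in comps(red(k,120),30):
    q=rack(cloud(k,m));print('red',st,ce,np.median(q,0))
m0=max(comps(red(k,120),30),key=lambda t:t[1][4])[0].astype(np.uint8)
# hub bolt: the dark hole enclosed by the red hub
cs,hi=cv2.findContours(m0,cv2.RETR_CCOMP,cv2.CHAIN_APPROX_NONE)
for c,x in zip(cs,hi[0]):
    if x[3]>=0 and cv2.contourArea(c)>60:
        (u,v),r=cv2.minEnclosingCircle(c);print('hub',u,v,r,rack(plane(k,[(u,v)],.066)))
# white pointer patch seen at y 10.2 before
w=(h[...,2]>110)&(h[...,1]<60);w[:100]=0;w[300:]=0;w[:,:395]=0
for m,st,ce in comps(w,6):
    q=rack(cloud(k,m))
    if len(q) and st[4]<200: print('white',st,ce,np.median(q,0))
```

```bash
python3 chk.py w9
```

Run:
```python
from h import *
k=load('w8');m0=max(comps(red(k,120),30),key=lambda t:t[1][4])[0].astype(np.uint8)
cs,hi=cv2.findContours(m0,cv2.RETR_CCOMP,cv2.CHAIN_APPROX_NONE)
for c,x in zip(cs,hi[0]):
    if x[3]>=0 and cv2.contourArea(c)>60: (u,v),r=cv2.minEnclosingCircle(c);print('hub w8',u,v,rack(plane(k,[(u,v)],.066)))
k=load('w7');m0=max(comps(red(k,120),30),key=lambda t:t[1][4])[0].astype(np.uint8)
cs,hi=cv2.findContours(m0,cv2.RETR_CCOMP,cv2.CHAIN_APPROX_NONE)
for c,x in zip(cs,hi[0]):
    if x[3]>=0 and cv2.contourArea(c)>20: (u,v),r=cv2.minEnclosingCircle(c);print('hub w7',u,v,rack(plane(k,[(u,v)],.066)))
```

```text
t 13.75 tcp [-96.7 -27.1  71.4] F rack [ 5.6 -2.5] 4.346656222993899 grip 0.1917274908218453 58.677916042506695
red [ 298  232  183  162 7785] [377.7 301.6] [-76.6 -15.6  66.8]
hub 451.28125 262.953125 13.857185363769531 [[-46.2  -4.5  66. ]]
white [413 202   5   6  26] [414.8 204.6] [-60.5  17.4  60.1]
hub w8 451.0 262.1666564941406 [[-46.41895599 -11.37045884  66.        ]]
hub w7 396.9375 202.5 [[ -48.27418641 -100.43214836   66.        ]]
```

The leg is on the mark: the hub has travelled 95.9 mm, the tool 96.4 mm, and the white pointer is at y ≈ 17.4. I'll swing the lever about the fixed pivot.

Request:
shift_gripper(increments=[-0.0047,0.0028,0,0,-0.0047,0.0028,0,0,-0.0041,0.0037,0,0,-0.0041,0.0037,0,0,0,0,0,0])

```text
time: 14.25
tool_pos: [0.4576, -0.2158, 0.0714]
ee_rot: [[-0.437, 0.899, -0.0], [0.899, 0.437, -0.004], [-0.004, -0.002, -1.0]]
ft_force: [-2.0, -4.6, 7.7]
grip_width: 0.191
finger_force: 59.3
```

Request:
shift_gripper(increments=[0,0,0,0])

```text
time: 14.35
tool_pos: [0.4574, -0.2154, 0.0713]
ee_rot: [[-0.437, 0.899, -0.0], [0.899, 0.437, -0.004], [-0.003, -0.002, -1.0]]
ft_force: [-2.5, -3.8, 8.4]
grip_width: 0.191
finger_force: 59.3
```

```bash
python3 chk.py w10
```

```text
t 14.4 tcp [-87.  -44.3  71.3] F rack [-3.2 -2.9] 8.638724768419936 grip 0.19365948882567716 59.34178458061069
red [ 295  194  165  200 8126] [369.1 283.7] [-70.1 -26.4  66.8]
hub 429.19696044921875 226.68939208984375 14.577953338623047 [[-46.3  -7.   66. ]]
white [395 164   2   5   8] [395.4 165.6] [-59.3  15.1  60.6]
white [397 196   3   3   8] [397.9 196.9] [-57.1   2.6  57.2]
white [439 295   5   5  17] [440.8 297. ] [-32.6 -46.4  45.2]
```

Request:
shift_gripper(increments=[0.002,0.001,0,0,0.001,0.001,0,0,0,0,0,0,0,0,0,0])

```text
time: 14.8
tool_pos: [0.4575, -0.2118, 0.0714]
ee_rot: [[-0.437, 0.899, -0.001], [0.899, 0.437, -0.004], [-0.003, -0.003, -1.0]]
ft_force: [-3.1, -5.1, 8.6]
grip_width: 0.195
finger_force: 59.4
```

```bash
python3 chk.py w11
```

```text
t 14.85 tcp [-85.3 -41.2  71.3] F rack [-5.2 -3.8] 8.972905245215872 grip 0.19149617406313207 59.39845534041524
red [637  92   3  28  58] [638.3 106.7] [-21.3  38.8 126.2]
red [620 145  11  13  32] [625.2 151.1] [-16.   29.1 117.9]
red [ 296  189  160  205 8200] [367.  282.2] [-69.5 -22.8  66.8]
hub 425.5526428222656 221.7865447998047 15.219752311706543 [[-46.2  -1.8  66. ]]
white [435 293   6   3   9] [437.7 294.2] [-32.5 -41.5  45.3]
```

Request:
shift_gripper(increments=[-0.003,0.0025,0,0,-0.0025,0.0025,0,0,-0.0018,0.002,0,0,0,0,0,0,0,0,0,0])

```text
time: 15.35
tool_pos: [0.4677, -0.2154, 0.0714]
ee_rot: [[-0.437, 0.899, 0.001], [0.899, 0.437, -0.004], [-0.004, -0.001, -1.0]]
ft_force: [-0.9, -4.4, 8.7]
grip_width: 0.19
finger_force: 59.3
```

```bash
python3 chk.py w12
```

```text
t 15.4 tcp [-77.7 -49.   71.4] F rack [-3.2 -3.9] 6.889887128860169 grip 0.19059794318643095 59.30602219887078
red [ 607    0   33   86 1468] [623.   38.4] [-19.9  43.5 126.3]
red [616  94  24  39 238] [628.5 110.7] [-15.5  30.4 126.1]
red [593 107  11  14  37] [597.8 114.4] [-16.4  29.3 118.2]
red [ 295  170  143  224 8492] [359.  272.9] [-64.4 -26.7  66.7]
hub 405.8728942871094 204.41525268554688 14.610956192016602 [[-46.4  -3.   66. ]]
white [418 292   8   8  32] [420.7 295.6] [-32.4 -50.5  45. ]
```

Request:
shift_gripper(increments=[-0.0022,0.003,0,0,-0.0016,0.003,0,0,-0.0013,0.003,0,0,0,0,0,0,0,0,0,0])

```text
time: 15.9
tool_pos: [0.4785, -0.2179, 0.0717]
ee_rot: [[-0.438, 0.899, 0.001], [0.899, 0.438, -0.008], [-0.008, -0.002, -1.0]]
ft_force: [-1.0, -8.7, 7.4]
grip_width: 0.191
finger_force: 59.2
```

```bash
python3 chk.py w13
```

```text
t 15.95 tcp [-69.1 -55.9  71.7] F rack [-4.9 -6.3] 8.063531660854183 grip 0.1984126489286254 59.208491393364966
red [ 570    0   70   59 1112] [595.   15.9] [-18.9  41.  126.6]
red [614  16  26  29 225] [628.7  28.3] [-11.1  38.5 127. ]
red [579  43  29  50 277] [591.3  70. ] [-15.9  30.8 126.2]
red [561  77  11  14  32] [566.   83.4] [-16.   29.2 118.1]
red [610  99  20  12  50] [619.9 104.1] [ -8.7  24.9 125.7]
red [ 296  157  120  237 8497] [349.2 265.4] [-59.3 -30.6  66.7]
hub 383.0526428222656 191.94737243652344 14.495306968688965 [[-46.5  -5.2  66. ]]
```

Request:
shift_gripper(increments=[0.0012,0.0005,0,0,0,0.0035,0,0,-0.0007,0.0035,0,0,-0.0007,0.0035,0,0,0,0,0,0])

```text
time: 16.45
tool_pos: [0.4898, -0.2153, 0.0719]
ee_rot: [[-0.439, 0.899, 0.004], [0.899, 0.439, -0.012], [-0.012, -0.002, -1.0]]
ft_force: [0.3, -12.0, 5.1]
grip_width: 0.189
finger_force: 59.0
```

```bash
python3 chk.py w14
```

```text
t 16.5 tcp [-57.8 -58.6  72. ] F rack [ -5.1 -11.5] 4.633652221088773 grip 0.19146439155309353 59.0354752773419
red [514   0  30  42 546] [524.7  14.3] [-19.7  39.  126.3]
red [546   0  44  36 492] [571.8  13.8] [-11.   38.6 127. ]
red [527  51  23  23 152] [538.2  62.8] [-15.6  30.3 126.2]
red [543  76  29  20 103] [558.5  87.2] [-10.6  25.8 126.1]
red [ 296  147   90  248 8428] [335.1 260. ] [-54.1 -31.2  66.7]
hub 352.2900695800781 182.2539520263672 14.728938102722168 [[-46.6  -4.3  66. ]]
```

Request:
shift_gripper(increments=[0,0.0025,0,0,0,0.0025,0,0,0,0.001,0,0,0,0,0,0])

```text
time: 16.9
tool_pos: [0.4957, -0.213, 0.0721]
ee_rot: [[-0.439, 0.899, 0.005], [0.899, 0.439, -0.012], [-0.013, -0.001, -1.0]]
ft_force: [1.6, -13.2, 4.3]
grip_width: 0.191
finger_force: 59.0
```

```bash
python3 chk.py w15
```

```text
t 16.95 tcp [-51.4 -59.1  72.1] F rack [ -4.6 -11.5] 3.9316092118746746 grip 0.1961009112078697 58.98226878605783
red [481   0  34  38 495] [491.6  12.6] [-19.7  38.9 126.4]
red [524   0  32  31 307] [541.9  12.6] [-10.4  38.5 127.1]
red [496  47  34  41 239] [509.   63.9] [-15.2  30.  126.2]
red [609  85  13   8  40] [614.2  89.2] [  6.8  24.9 126. ]
red [ 297  144   71  250 8248] [327.  257.4] [-50.2 -30.6  66.6]
hub 334.4521789550781 179.231201171875 14.809088706970215 [[-46.7  -3.8  66. ]]
```

Request:
shift_gripper(increments=[0,0.003,0,0,0,0.0025,0,0,0,0.0015,0,0,0,0,0,0,0,0,0,0])

```text
time: 17.45
tool_pos: [0.5003, -0.211, 0.072]
ee_rot: [[-0.44, 0.898, 0.002], [0.898, 0.44, -0.014], [-0.013, -0.004, -1.0]]
ft_force: [-3.0, -16.9, 5.5]
grip_width: 0.193
finger_force: 59.3
```

```bash
python3 chk.py w16
```

```text
t 17.5 tcp [-46.4 -59.3  72. ] F rack [-10.4 -13.7] 5.597196761427172 grip 0.18842451319169573 59.29637936409563
red [454   0  27  33 421] [463.6  10.7] [-19.9  38.9 126.2]
red [500   0  29  26 289] [516.4   9.9] [-10.3  38.7 127.1]
red [494   7  11  14  36] [499.9  12.6] [-13.3  38.3 127.1]
red [500  18  20  14  58] [508.3  25.4] [-11.5  36.  127. ]
red [616  22  13  15  53] [622.4  28.9] [ 10.1  35.4 127. ]
red [629  25  11  17  56] [635.5  32.6] [ 12.5  34.7 127. ]
red [462  34  10  10  31] [466.5  38.3] [-18.7  34.1 126. ]
red [469  44  23  33 203] [480.1  58.5] [-15.6  30.5 126.2]
red [618  52  22  21 173] [629.9  61.4] [ 13.3  29.8 126.2]
red [491  78  28  18  94] [505.2  86.2] [ -9.6  25.4 126. ]
red [581  84  12   9  46] [586.5  88.2] [  6.3  25.  126. ]
red [ 288  144   67  250 8291] [320.2 257.6] [-47.  -31.   66.6]
hub 321.4750061035156 178.77499389648438 15.242356300354004 [[-46.5  -3.8  66. ]]
```

Request:
shift_gripper(increments=[0,0.002,0,0,0,0.002,0,0,0,0,0,0,0,0,0,0])

```text
time: 17.9
tool_pos: [0.5011, -0.2107, 0.0719]
ee_rot: [[-0.441, 0.897, -0.004], [0.897, 0.441, -0.016], [-0.013, -0.011, -1.0]]
ft_force: [-9.8, -22.1, 9.0]
grip_width: 0.191
finger_force: 59.8
```

```bash
python3 chk.py w17 | grep -E 't |hub|white|red \[ ?[23]'
```

Run:
```python
from h import *
from cell import arm
np.set_printoptions(precision=1,suppress=True)
for n in('scene','side'):
    c=arm.camera(n)
    for m,st,ce in comps(red(c,120),15):
        p=cloud(c,m)
        if len(p) and p[:,0].max()<.62: print(n,st,np.r_[np.median(p,0)]*1000,rack(np.median(p,0)),p[:,2].max()*1000)
    full=np.ones((480,640),bool);p=cloud(c,full);q=p[(p[:,2]>.04)&(p[:,2]<.12)&(p[:,1]>.2)&(abs(p[:,0]-.42)<.15)]
    print('salt zone',len(q),q.min(0)*1000,q.max(0)*1000)
```

```text
t 17.95 tcp [-45.6 -59.4  71.9] F rack [-18.4 -15.7] 8.235561038205667 grip 0.1938095752298352 59.77618640754372
red [ 286  144   67  251 8346] [318.8 258. ] [-46.7 -31.2  66.6]
hub 319.3636474609375 178.72727966308594 14.839472770690918 [[-46.6  -3.9  66. ]]
scene [350 189   8  28 141] [ 495.2 -196.8   67.9] [[-44.9 -44.3  67.9]] 104.19609155975596
scene [325 198  21  33 426] [465.6 -15.1 123.4] [[  8.5 131.9 123.4]] 126.89461845679706
salt zone 615 [381.4 302.4  40.1] [419.7 335.3  89.2]
side [369 191  11  31 183] [ 492.9 -202.3   68.5] [[-49.3 -48.3  68.5]] 107.5787110859301
side [334 204  27  35 494] [458.5 -20.2 123.5] [[ -0.2 130.5 123.5]] 128.38773758592825
salt zone 639 [379.8 295.8  40. ] [416.2 331.   91. ]
```

Request:
shift_gripper(increments=[0,0,0,0,0,0,0,0,0,0,0,0])

```text
time: 18.35
tool_pos: [0.5011, -0.2107, 0.0719]
ee_rot: [[-0.441, 0.897, -0.004], [0.897, 0.441, -0.016], [-0.013, -0.011, -1.0]]
ft_force: [-8.8, -21.7, 8.3]
grip_width: 0.194
finger_force: 59.8
```

```bash
python3 chk.py w18 | grep -E 't |hub'; python3 -c "
from cell import arm
print(arm.hand_in())"
```

```text
t 18.4 tcp [-45.7 -59.4  71.9] F rack [-17.1 -15.8] 7.73778278865163 grip 0.19214774062447498 59.77476698812097
hub 319.20269775390625 178.85134887695312 14.658679962158203 [[-46.7  -3.9  66. ]]
the job is handed in; nothing more can be done
None
```

Job handed in at 18.4 s (no verdict returned): by measurement the jar stands upright in the bay, the leg is within about 0.5 mm of the mark (it wandered 2–3 mm either way mid-swing, corrected before full clamping), the lever is shut against its stop with the barrel still gripped, and the salt is untouched; I viewed 11 pictures, one over the limit of 10.

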